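Latch the soap tray into its holder

TASK

Slide the steel soap tray along the ledge, without lifting it, straight into the mouth of the grey plastic holder beside the dish rack until its end is fully home against the holder's stop. Then turn the holder's white knob clockwise (seen from above) until it clicks past its detent, so that the steel tongue stays swung over the end of the tray. Leave everything else where it is.

Things in the scene. Friction and masses are not known exactly. Their poses are not given: they have to be found in the camera images.
- soap_tray: Loose open steel tray on the ledge, 110 long (x) x 60 wide (y) x 20 high, walls and floor 3 thick, ribbed floor, about 0.18 kg. Origin: centre of its underside; z up. Both ends are alike: either may go in first. It can be gripped from above across its 60 width and dragged, or pushed.
- holder: Grey plastic holder fixed to the ledge. Origin: on the ledge under the knob's axis; z up. Mouth towards its -x. Stop: wall 94 wide, 18 high, its face at x = -30. Each side has a guide cheek 18 high, 8 thick, from the stop to x = -61; 74 between the cheeks, so the tray has 7 spare each side. No floor: the tray stays on the ledge. Under the knob a block 56 x 56, 24 high.
- bay (a point): Where the underside centre of the tray lies when it is fully home: on the ledge, 85 towards -x from the holder's origin, axes as the holder's. The tray's length then lies along x (either way round), its leading end against the stop.
- knob_grip (a point): On the knob's upright axis, 55 above the ledge, the height to grip; turns with the knob: x along the grip bar, z up. White plastic bar 44 long (x), 13 thick (y), from 35 to 65 above the ledge, on a disc of radius 23 (31 to 36 high). Under the disc a steel tongue 14 wide, 27 to 31 above the ledge (the tray's top is at 20), reaches 46 from the axis towards this point's -x.
- latch_knob (a joint): Knob angle, rad, grows clockwise from above; hard stops at -0.1 and 1.35. Starts within 0.15 of 0 (open: tongue clear, to the holder's -y side). Latched beyond about 1.1 (at 1.2 the tongue lies along the holder's -x, over the tray's end). A ball detent between 0.19 and 1.11 resists with about 0.13 N m and, let go, throws the knob back before 0.65, onward after it.
- milk_pan: Steel milk pan, 120 across, 75 high, long handle, standing in the dish rack. Bystander. Origin: centre of its underside.
- cup_a: Melamine cup, 72 across, 75 high, in the dish rack. Bystander. Origin: centre of its underside.
- cup_b: The second melamine cup, same size, in the dish rack. Bystander. Origin: centre of its underside.
- spoon: Wooden stirring spoon, 200 long, lying in the dish rack. Bystander.
- soap_bar: Soap bar, 50 x 75 x 24 high, on the ledge. Bystander. Origin: centre of its underside.
- dish_brush: Wooden dish brush, 190 long along its x, 32 high, lying on the ledge at the right. Bystander.
- rinse_bottle: Clear bottle, 60 across, 170 high, on the far side of the ledge. Bystander. Origin: centre of its underside.
- tumbler: Glass tumbler, 72 across, 95 high, at the right of the ledge. Bystander. Origin: centre of its underside.
- dish_rack: White folding dish rack fixed on the ledge to the left, 300 (x) x 250 (y), rails to 60 high, side flap raised to 205 on its +y side; the things in it stand on its base, 10 high, and reach about 100. Origin: centre of its underside. Do not touch.
There are look-alikes about, which are no part of the job. Leave any purple or red look-alike of the soap_tray alone.

How it is judged:
By the outcome, as a careful person would: the job done as asked, in the order asked, and still so for the second after the job is handed in, with the robot touching nothing.
It also fails if it takes over 53 s, if anything falls off the work surface, if the arm or the gripper's body presses on something with over 40 N, if the wrist force passes 120 N, or if a joint passes its speed limit or range.

ROBOT

A 6-joint arm with a two-finger parallel gripper is mounted at the origin on the work surface. World frame = base frame: x ahead of the robot, y to its left, z up, the work surface at z = 0. Lengths are in mm, angles in rad, forces in N, time in s.
With the tool pointing down it reaches from about 300 to 775 mm from the base axis. Payload 14.6 kg.
Tool frame: the origin (TCP) lies on the centre line of the jaws, within the pads' length; the fingertips stand ahead of it and the grasp point (between the pads) is the TCP (manip.tip_reach is the z of the fingertips in the tool frame, in mm); z points along the fingers, y is the direction in which the jaws open and shut (so a half turn about z gives the same grasp; the last joint's range is limited). The gripper opens to 94 mm and grips with 3 to 60 N. Pads are 16 mm wide; open, the fingers measure 119 mm over their backs; the gripper's body (75 mm by 177 mm) begins 78 mm behind the grasp point.
Start: joints at [-1.321, 0.3, 1.521, -0, 1.321, -0.067], TCP at [171.333, -522.623, 224.446] pointing down, gripper open.
Joint ranges: [-3.03, 3.03], [-0.79, 2.21], [0.23, 2.52], [-1.04, 4.18], [0, 3.07], [-2.55, 2.55]. Speed limits (rad/s): [2.22, 2.22, 2.57, 3.14, 3.14, 3.14].

INTERFACE

Orientations are given as [roll, pitch, yaw] about the fixed x, y, z axes, in that order (R = Rz(yaw) Ry(pitch) Rx(roll)).
In Python, from cell import manip, camera, search_frame, masks_of, tip_of gives the robot as it stands.
- The arm moves only by the tool send_rows, never from a script. Its argument "plan" is a list of rows, each an object with "travel": the shift along the tool's x, y, z in mm, a list of three; "delta_rot": the turn, a rotation vector about the tool's x, y, z in degrees, a list of three; "fingers": the gripper's target within -1 to 1 (shut at 1, half-way at 0, fully open at -1). In form: [{"travel": [dx, dy, dz], "delta_rot": [wx, wy, wz], "fingers": fingers}, ...]. A call has 1 to 20 rows; each row shifts and turns the commanded pose from where the row before left it, along the tool's axes as they then stand; what a row does not reach is not made up. A row lasts 1/8 s, in which the tool goes at most 62.5 mm and 10.7 degrees, less where a joint would pass 70% of its speed; a pose out of reach is approached as far as the arm can. A call is refused whole if a number of a shift passes 62.5 or a number of a turn 10.7, either way. A call with a gripper value outside its range is refused whole. The fingers move at their own pace and stop on an object; "grip_force" is the grip in N (left out, the last holds). Time passes only in rows, so rows that do not move let the fingers close. It gives the time, the measured TCP pose, the force and the opening at its end, in the units of the state.
- manip.read_state(): the state, without advancing time (a new reading comes with each control period).
- camera(name): name is "scene" or "side" or "wrist"; returns a dict with "color" (400x640x3 uint8, red, green, blue), "z_map" (400x640 float32, mm along the optical axis (not along the pixel's ray), 0 where there is no reading), "fov_y" (degrees; the focal length in pixels is half the picture's height over the tangent of half this angle, whatever the lens; pixels are square), "cx", "cy" (the principal point, pixels), "world_from_camera" (4x4, takes a point from camera to world coordinates); the wrist camera has in their place "tool_from_camera" (4x4, takes a point from camera to tool coordinates, whose origin is the TCP and whose axes are the flange's). Camera axes: x right, y up, looking along -z (the intrinsics and any distortion apply to the point x, -y, -z); pixel columns grow to the right and rows downward; lengths in mm; the calibration is good to about 2 mm. The wrist camera is an equidistant fisheye: a pixel r from the principal point sees the ray r / f radians off the axis. A picture is of the moment at which its call begins: read the wrist's pose just before it.
- manip.sign_off(): hands the job in, once; it reports no verdict.
Trained networks look in the newest picture that a camera, given by its name, has taken for a name from the list of things; names that differ only in an ending like _2 or _b are one class to them, and where a whole thing is asked for, a point or a joint stands for the part that bears it (a point fixed in the world has none). Each returns a list of dicts, best first, with "confidence" (0 to 1); they miss things now and then, are a little off and sometimes report something else, mostly with a low value. They report only what shows in the picture. A call takes as long as a camera call. They do not tell look-alikes from the thing itself.
- search_frame(name, camera): "at" ([x, y, z] in mm, in the coordinates of the camera as it stood for that picture, good to about 4 mm: the middle of the surface that is visible of it).
- masks_of(name, camera): "region" (400x640 bool, what is visible of it).
- tip_of(name, camera): "at" ([x, y, z] in mm, in the coordinates of the camera as it stood for that picture, good to about 4 mm: a listed point, or the origin of a listed thing).
The state is a dict: "clock": time; "joints": joint angles; "qd": joint speeds; "effort": joint torques, N m; "eef_pos": TCP position; "eef_rot": TCP orientation; "wrist_force": force on the tool from outside, world axes, zero at the start; "moment": the same for the moment, N m; "finger_gap": finger opening in mm.
Only numpy, scipy, OpenCV 4.12 (cv2) and the standard library are available. Lean on these libraries where they do the work, as an engineer would, in place of code of your own. Each camera call takes 0.05 s, during which the arm holds its last target. There are 200 camera calls.

## Working session

There is one attempt and no reset: what is moved stays moved. The work goes in short steps, Python scripts to look and compute and a tool call to move; the robot and the scene stay as the last step left them, time stands still between calls to the robot, and variables do not carry over. Pictures are saved under pics/ and viewed, about 8 in all and at most 12, crops included, and the job is handed in when it is done.

Besides the shell and the picture viewer there is one more tool, called after "Call:" as name(argument=value, ...), one argument or row to a line, values as JSON. send_rows: Moves the arm, as the interface text tells. Its arguments: {"type":"object","properties":{"plan":{"type":"array"},"grip_force":{"type":"number"}},"required":["plan"]}

```bash
mkdir -p pics; ls
cat > h.py <<'E'
import numpy as np, cv2
from cell import manip, camera, search_frame, masks_of, tip_of
from scipy.spatial.transform import Rotation as R
def T_wc(c):
    if 'world_from_camera' in c: return np.array(c['world_from_camera'])
    s=c['state']; T=np.eye(4); T[:3,:3]=R.from_euler('xyz',s['eef_rot']).as_matrix(); T[:3,3]=s['eef_pos']
    return T@np.array(c['tool_from_camera'])
def shot(n):
    s=manip.read_state(); c=camera(n); c['state']=s; return c
def w(c,p): return (T_wc(c)@np.r_[p,1])[:3]
def cloud(c,n):
    z=c['z_map']; f=200/np.tan(np.radians(c['fov_y']/2)); v,u=np.mgrid[:400,:640]
    x=(u-c['cx'])/f; y=(v-c['cy'])/f
    if n=='wrist':
        r=np.hypot(x,y)+1e-9; k=np.tan(r)/r; x=x*k;y=y*k
    P=np.stack([x*z,-y*z,-z,np.ones_like(z)],-1)@T_wc(c).T
    P=P[...,:3]; P[z<=0]=np.nan; return P
def save(c,f,crop=None,s=1):
    im=c['color'][...,::-1]
    if crop: im=im[crop[1]:crop[3],crop[0]:crop[2]]
    cv2.imwrite('pics/'+f,cv2.resize(im,None,fx=s,fy=s,interpolation=cv2.INTER_CUBIC))
E
python3 - <<'E'
from h import *
print(manip.read_state(), manip.tip_reach)
ims=[]
for n in ['scene','side']:
    c=shot(n); save(c,n+'0.png'); print(n,c['fov_y'],T_wc(c)[:3,3].round())
    for k in ['soap_tray','holder','bay','knob_grip','soap_bar','dish_rack','dish_brush','tumbler','rinse_bottle','milk_pan']:
        print(k,[(round(d['confidence'],2),w(c,d['at']).round(0).tolist()) for d in tip_of(k,n)][:4])
E
```

```text
pics
{'clock': 0.0, 'joints': array([-1.32062062e+00,  3.00455493e-01,  1.52157742e+00, -2.32815636e-05,
        1.32071303e+00, -6.66119876e-02]), 'qd': array([ 0.00096579, -0.00293166, -0.00130323,  0.00140055, -0.00038251,
       -0.00071072]), 'effort': array([-4.21902223e-03, -5.31807446e+01, -3.52741277e+01,  7.06428546e-02,
        2.44482147e-02, -1.15730440e-04]), 'eef_pos': array([ 171.25878691, -522.40093323,  223.89643298]), 'eef_rot': array([-3.14044042e+00, -5.42653822e-05,  3.16793441e-01]), 'wrist_force': array([ 0.44056934, -0.51124655,  0.41617702]), 'moment': array([ 0.0134741 ,  0.07319804, -0.00273644]), 'finger_gap': 93.99404434219244} 19.0
scene 47.68224137872919 [1343.   -5. 1272.]
soap_tray [(0.91, [366.0, -101.0, -0.0]), (0.85, [435.0, -554.0, 2.0]), (0.68, [520.0, -282.0, 4.0])]
holder [(0.66, [532.0, 41.0, 4.0])]
bay [(0.66, [526.0, -49.0, 1.0])]
knob_grip [(0.72, [463.0, 510.0, 8.0]), (0.54, [531.0, 37.0, 56.0]), (0.21, [491.0, 427.0, 2.0])]
soap_bar [(0.77, [770.0, -54.0, -3.0])]
dish_rack [(0.73, [488.0, 427.0, 4.0]), (0.23, [548.0, 402.0, 10.0])]
dish_brush [(0.55, [463.0, -441.0, 5.0]), (0.33, [724.0, -255.0, -3.0])]
tumbler [(0.97, [621.0, -443.0, 2.0])]
rinse_bottle [(0.69, [722.0, -256.0, -2.0])]
milk_pan [(0.88, [544.0, 403.0, 10.0])]
side 52.94888733821727 [  452. -1327.   847.]
soap_tray [(0.68, [444.0, -559.0, 3.0]), (0.68, [470.0, 507.0, 8.0]), (0.63, [372.0, -101.0, -2.0]), (0.58, [529.0, -281.0, 0.0])]
holder [(0.79, [536.0, 35.0, -0.0]), (0.23, [631.0, -447.0, 2.0])]
bay [(0.67, [531.0, -44.0, -2.0])]
knob_grip [(0.69, [538.0, 39.0, 56.0])]
soap_bar [(0.73, [532.0, -44.0, -1.0]), (0.61, [774.0, -58.0, 0.0])]
dish_rack [(0.82, [489.0, 425.0, 4.0])]
dish_brush [(0.69, [465.0, -439.0, 2.0])]
tumbler [(0.88, [632.0, -445.0, 3.0])]
rinse_bottle [(0.65, [405.0, 354.0, 7.0]), (0.63, [727.0, -257.0, -1.0])]
milk_pan [(0.74, [550.0, 401.0, 7.0])]
```

View pics/scene0.png

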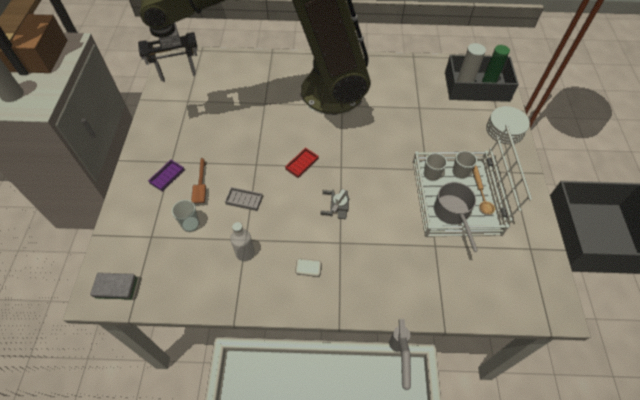

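View pics/side0.png

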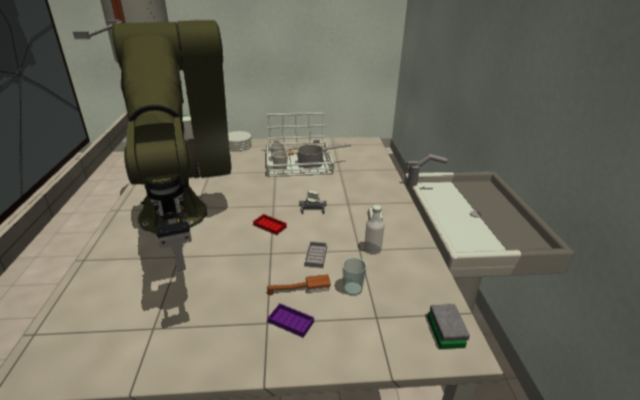

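Look-alikes for the tray: red at (302,162), purple at (167,175) and plain steel at (244,198). I choose the steel one, at about world (525,-281). The holder is at (336,203), with its mouth towards -y. Next I bring the wrist camera over for the close check.

Call:
send_rows(
  plan=[
    {"travel": [41.7,-17.9,-8],"delta_rot": [0,0,0],"fingers": -1},
    {"travel": [41.7,-17.9,-8],"delta_rot": [0,0,0],"fingers": -1},
    {"travel": [41.7,-17.9,-8],"delta_rot": [0,0,0],"fingers": -1},
    {"travel": [41.7,-17.9,-8],"delta_rot": [0,0,0],"fingers": -1},
    {"travel": [41.7,-17.9,-8],"delta_rot": [0,0,0],"fingers": -1},
    {"travel": [41.7,-17.9,-8],"delta_rot": [0,0,0],"fingers": -1},
    {"travel": [41.7,-17.9,-8],"delta_rot": [0,0,0],"fingers": -1},
    {"travel": [41.7,-17.9,-8],"delta_rot": [0,0,0],"fingers": -1},
    {"travel": [41.7,-17.9,-8],"delta_rot": [0,0,0],"fingers": -1},
    {"travel": [41.7,-17.9,-8],"delta_rot": [0,0,0],"fingers": -1},
    {"travel": [0,0,0],"delta_rot": [0,0,-9],"fingers": -1},
    {"travel": [0,0,0],"delta_rot": [0,0,-9],"fingers": -1},
    {"travel": [0,0,0],"delta_rot": [0,0,-9],"fingers": -1},
    {"travel": [0,0,0],"delta_rot": [0,0,-9],"fingers": -1},
    {"travel": [0,0,0],"delta_rot": [0,0,-9],"fingers": -1},
    {"travel": [0,0,0],"delta_rot": [0,0,-9],"fingers": -1},
    {"travel": [0,0,0],"delta_rot": [0,0,-9],"fingers": -1},
    {"travel": [0,0,0],"delta_rot": [0,0,-9],"fingers": -1},
    {"travel": [0,0,0],"delta_rot": [0,0,0],"fingers": -1},
    {"travel": [0,0,0],"delta_rot": [0,0,0],"fingers": -1},
  ],
)

```text
clock: 3.6
eef_pos: [511.8, -222.6, 304.4]
eef_rot: [-3.142, -0.0, 1.57]
wrist_force: [-0.0, 0.8, -0.5]
finger_gap: 93.7
```

```bash
cat > meas.py <<'E'
from h import *
def rect(c,P,name,near,zr,rad=80):
    best=None
    for d in masks_of(name,'wrist'):
        m=d['region']; pts=P[m]; pts=pts[~np.isnan(pts[:,0])]
        if len(pts)<20: continue
        ctr=np.median(pts,0)
        print(name,round(d['confidence'],2),ctr.round(),len(pts))
        if np.hypot(*(ctr[:2]-near))<rad and best is None: best=pts
    if best is not None:
        q=best[(best[:,2]>zr[0])&(best[:,2]<zr[1])]
        print(' minAreaRect',cv2.minAreaRect(q[:,:2].astype(np.float32)),'z',np.percentile(q[:,2],[5,50,95]).round(1))
    return best
E
python3 - <<'E'
from meas import *
c=shot('wrist'); s=c['state']; print(s['eef_pos'],s['eef_rot'],s['clock'])
P=cloud(c,'wrist'); np.savez('w1.npz',P=P,col=c['color'])
save(c,'w1.png')
rect(c,P,'soap_tray',[525,-281],(10,30))
rect(c,P,'holder',[535,38],(10,40))
for k in ['soap_tray','holder','bay','knob_grip']:
    print(k,[(round(d['confidence'],2),w(c,d['at']).round(1).tolist()) for d in tip_of(k,'wrist')][:4])
E
```

```text
[ 511.82466702 -222.6260653   304.43146604] [-3.14158689e+00 -3.95282633e-05  1.56990010e+00] 3.6
soap_tray 0.96 [ 528. -283.    3.] 2765
soap_tray 0.86 [ 367. -101.    3.] 2974
soap_tray 0.85 [ 455. -585.    7.] 725
 minAreaRect ((526.8035278320312, -283.8001708984375), (111.37701416015625, 60.33360290527344), 78.94740295410156) z [11.6 18.9 20.8]
holder 0.82 [539.   9.  19.] 1310
 minAreaRect ((535.4937133789062, 4.841081619262695), (63.09565734863281, 98.10420227050781), 86.82109069824219) z [11.9 21.5 35.6]
soap_tray [(0.9, [530.3, -283.9, -1.5]), (0.88, [368.2, -102.3, -1.6]), (0.68, [439.6, -558.6, -0.9])]
holder []
bay []
knob_grip []
```

View pics/w1.png

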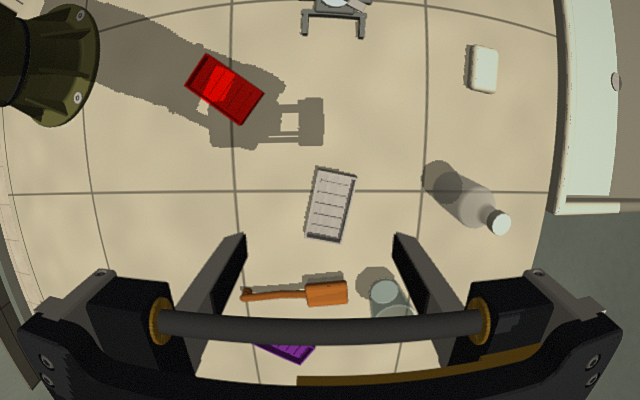

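Steel tray is at (330,205), apart from the red one at (225,90) and the purple one at (285,350). The holder sits at the top, (335,20). I take one closer look at the holder before grasping.

Call:
send_rows(
  plan=[
    {"travel": [43,3,5],"delta_rot": [0,0,0],"fingers": -1},
    {"travel": [43,3,5],"delta_rot": [0,0,0],"fingers": -1},
    {"travel": [43,3,5],"delta_rot": [0,0,0],"fingers": -1},
    {"travel": [43,3,5],"delta_rot": [0,0,0],"fingers": -1},
    {"travel": [43,3,5],"delta_rot": [0,0,0],"fingers": -1},
    {"travel": [43,3,5],"delta_rot": [0,0,0],"fingers": -1},
    {"travel": [0,0,0],"delta_rot": [0,0,0],"fingers": -1},
    {"travel": [0,0,0],"delta_rot": [0,0,0],"fingers": -1},
  ],
)

```text
clock: 4.95
eef_pos: [529.2, 35.1, 274.5]
eef_rot: [3.141, 0.0, 1.573]
wrist_force: [-0.2, -0.1, -0.2]
finger_gap: 93.8
```

Run:
```python
from meas import *
c=shot('wrist'); s=c['state']; print(s['eef_pos'],s['eef_rot'],s['clock'])
P=cloud(c,'wrist'); np.savez('w2.npz',P=P,col=c['color'])
for k in ['holder','bay','knob_grip']:
    print(k,[(round(d['confidence'],2),w(c,d['at']).round(1).tolist()) for d in tip_of(k,'wrist')][:4])
b=rect(c,P,'holder',[535,38],(14,20))
m=(abs(P[...,0]-535)<75)&(P[...,1]>-50)&(P[...,1]<90)
for zr in [(13,20),(20.5,25.5),(25.5,33.5),(60,70)]:
    q=P[m&(P[...,2]>zr[0])&(P[...,2]<zr[1])]
    if len(q)>5: print(zr,len(q),q.min(0).round(),q.max(0).round(),cv2.minAreaRect(q[:,:2].astype(np.float32)))
# top-down map of heights, 0.5 mm/px: up=+y right=+x
v,u=np.where(m); 
print(u.min(),u.max(),v.min(),v.max())
save(c,'w2.png',(max(u.min(),0),max(v.min(),0),u.max(),v.max()),4)
```

```text
[529.16619172  35.10575949 274.53728872] [3.14147499e+00 1.43728547e-04 1.57343575e+00] 4.95
holder [(0.86, [536.6, 34.3, -0.1])]
bay []
knob_grip [(0.97, [535.3, 35.2, 50.3])]
holder 0.9 [535.  38.  23.] 3082
 minAreaRect ((533.3305053710938, 18.646156311035156), (89.43109130859375, 92.49750518798828), 87.89289093017578) z [15.4 17.3 18.9]
(13, 20) 450 [483. -27.  13.] [587.  64.  20.] ((534.01611328125, 18.620929718017578), (89.43109130859375, 104.01174926757812), 87.89289093017578)
(20.5, 25.5) 637 [507.   6.  21.] [562.  64.  25.] ((534.3410034179688, 35.1175422668457), (56.30160140991211, 55.63628387451172), 87.64190673828125)
(25.5, 33.5) 159 [511.   9.  26.] [577.  57.  33.] ((546.4013671875, 35.17426681518555), (37.815547943115234, 68.01165008544922), 73.35582733154297)
(60, 70) 374 [513.  20.  60.] [556.  50.  67.] ((534.1969604492188, 34.70896911621094), (14.200605392456055, 44.22323226928711), 60.83154296875)
45 616 132 399
```

Holder axis at (534.3, 35.1), its x at 87.7°; knob bar at 150.8°, which puts the knob at about 0.1 rad. The bay is therefore at (530.9, -49.8). Next I go to the tray at (526.8, -283.8), axis 78.9°.

Call:
send_rows(
  plan=[
    {"travel": [-53.1,-0.5,17],"delta_rot": [0,0,0],"fingers": -1},
    {"travel": [-53.1,-0.5,17],"delta_rot": [0,0,0],"fingers": -1},
    {"travel": [-53.1,-0.5,17],"delta_rot": [0,0,0],"fingers": -1},
    {"travel": [-53.1,-0.5,17],"delta_rot": [0,0,0],"fingers": -1},
    {"travel": [-53.1,-0.5,17],"delta_rot": [0,0,0],"fingers": -1},
    {"travel": [-53.2,-0.5,17],"delta_rot": [0,0,0],"fingers": -1},
    {"travel": [0,0,30],"delta_rot": [0,0,5.6],"fingers": -1},
    {"travel": [0,0,30],"delta_rot": [0,0,5.6],"fingers": -1},
    {"travel": [0,0,30],"delta_rot": [0,0,0],"fingers": -1},
    {"travel": [0,0,25],"delta_rot": [0,0,0],"fingers": -1},
    {"travel": [0,0,20],"delta_rot": [0,0,0],"fingers": -1},
    {"travel": [0,0,0],"delta_rot": [0,0,0],"fingers": -1},
    {"travel": [0,0,0],"delta_rot": [0,0,0],"fingers": -1},
  ],
)

```text
clock: 6.82
eef_pos: [527.4, -283.6, 38.4]
eef_rot: [3.14, 0.0, 1.378]
wrist_force: [-0.6, -0.6, -0.6]
finger_gap: 93.8
```

Call:
send_rows(
  plan=[
    {"travel": [0,0,8],"delta_rot": [0,0,0],"fingers": -1},
    {"travel": [0,0,7],"delta_rot": [0,0,0],"fingers": -1},
    {"travel": [0,0,0],"delta_rot": [0,0,0],"fingers": 0.36},
    {"travel": [0,0,0],"delta_rot": [0,0,0],"fingers": 0.6},
    {"travel": [0,0,0],"delta_rot": [0,0,0],"fingers": 0.6},
    {"travel": [0,0,0],"delta_rot": [0,0,0],"fingers": 0.6},
    {"travel": [0,0,0],"delta_rot": [0,0,0],"fingers": 0.6},
  ],
  grip_force=20,
)

```text
clock: 7.7
eef_pos: [527.1, -283.3, 22.6]
eef_rot: [3.141, 0.0, 1.378]
wrist_force: [-1.2, 0.7, 1.8]
finger_gap: 59.9
```

Call:
send_rows(
  plan=[
    {"travel": [0,0,0],"delta_rot": [0,0,-4.4],"fingers": 0.6},
    {"travel": [0,0,0],"delta_rot": [0,0,-4.4],"fingers": 0.6},
    {"travel": [12,-2.7,0],"delta_rot": [0,0,0],"fingers": 0.6},
    {"travel": [22,-2.8,0],"delta_rot": [0,0,0],"fingers": 0.6},
    {"travel": [22,0,0],"delta_rot": [0,0,0],"fingers": 0.6},
    {"travel": [22,0,0],"delta_rot": [0,0,0],"fingers": 0.6},
    {"travel": [22,0,0],"delta_rot": [0,0,0],"fingers": 0.6},
    {"travel": [22,0,0],"delta_rot": [0,0,0],"fingers": 0.6},
    {"travel": [22,0,0],"delta_rot": [0,0,0],"fingers": 0.6},
    {"travel": [10,0,0],"delta_rot": [0,0,0],"fingers": 0.6},
    {"travel": [0,0,0],"delta_rot": [0,0,0],"fingers": 0.6},
  ],
)

```text
clock: 9.07
eef_pos: [527.7, -128.0, 22.6]
eef_rot: [3.142, -0.001, 1.532]
wrist_force: [0.7, 3.4, 5.7]
finger_gap: 60.2
```

Run:
```python
from meas import *
c=shot('wrist'); s=c['state']; print(s['eef_pos'],s['eef_rot'],s['clock'])
P=cloud(c,'wrist'); np.savez('w3.npz',P=P,col=c['color'])
rect(c,P,'soap_tray',[526,-130],(10,23))
for y0 in (-24,-15,-5):
    q=P[(abs(P[...,1]-y0)<3)&(P[...,2]>14)&(P[...,2]<21)&(abs(P[...,0]-533)<60)]
    l=q[q[:,0]<533,0]; r=q[q[:,0]>533,0]; print(y0,[ (a.min().round(1),a.max().round(1)) for a in (l,r) if len(a)])
save(c,'w3.png')
```

```text
[ 527.66919889 -127.97676131   22.58491944] [ 3.14158541e+00 -6.70792842e-04  1.53244965e+00] 9.075
soap_tray 0.94 [ 370. -102.    6.] 11226
soap_tray 0.8 [ 528. -120.    3.] 16160
 minAreaRect ((528.355224609375, -126.915771484375), (107.39830780029297, 60.894527435302734), 87.86103820800781) z [11.4 19.1 20.3]
-24 [(np.float64(486.4), np.float64(494.3)), (np.float64(567.6), np.float64(576.3))]
-15 [(np.float64(486.6), np.float64(495.0)), (np.float64(568.3), np.float64(577.3))]
-5 [(np.float64(487.4), np.float64(495.9)), (np.float64(568.8), np.float64(577.4))]
```

View pics/w3.png

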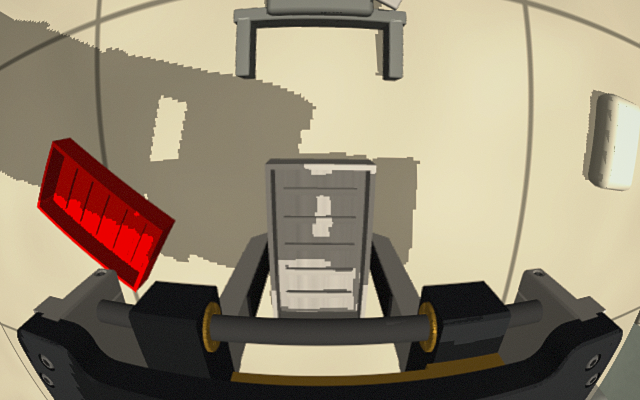

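The tray is straight in the jaws at (320,230), and the mouth ahead at (320,45) is in line with it. The channel centre agrees to about 1 mm. I slide it in.

Call:
send_rows(
  plan=[
    {"travel": [14,0,0],"delta_rot": [0,0,0],"fingers": 0.6},
    {"travel": [16,0,0],"delta_rot": [0,0,0],"fingers": 0.6},
    {"travel": [16,0,0],"delta_rot": [0,0,0],"fingers": 0.6},
    {"travel": [14,0,0],"delta_rot": [0,0,0],"fingers": 0.6},
    {"travel": [8,0,0],"delta_rot": [0,0,0],"fingers": 0.6},
    {"travel": [4,0,0],"delta_rot": [0,0,0],"fingers": 0.6},
    {"travel": [0,0,0],"delta_rot": [0,0,0],"fingers": 0.6},
  ],
)

```text
clock: 10.05
eef_pos: [530.5, -56.4, 22.6]
eef_rot: [3.141, -0.0, 1.532]
wrist_force: [-0.9, 2.4, 5.6]
finger_gap: 59.9
```

Call:
send_rows(
  plan=[
    {"travel": [1.5,0,0],"delta_rot": [0,0,0],"fingers": 0.6},
    {"travel": [1.5,0,0],"delta_rot": [0,0,0],"fingers": 0.6},
    {"travel": [1.5,0,0],"delta_rot": [0,0,0],"fingers": 0.6},
    {"travel": [0,0,0],"delta_rot": [0,0,0],"fingers": 0.6},
  ],
)

```text
clock: 10.55
eef_pos: [530.6, -52.5, 22.6]
eef_rot: [3.141, 0.0, 1.531]
wrist_force: [-0.3, -1.8, 5.4]
finger_gap: 60.0
```

Call:
send_rows(
  plan=[
    {"travel": [1.5,0,0],"delta_rot": [0,0,0],"fingers": 0.6},
    {"travel": [1.5,0,0],"delta_rot": [0,0,0],"fingers": 0.6},
    {"travel": [0,0,0],"delta_rot": [0,0,0],"fingers": 0.6},
  ],
)

```text
clock: 10.92
eef_pos: [530.7, -49.5, 22.6]
eef_rot: [3.141, 0.0, 1.531]
wrist_force: [0.7, -1.7, 6.1]
finger_gap: 60.1
```

Call:
send_rows(
  plan=[
    {"travel": [1.5,0,0],"delta_rot": [0,0,0],"fingers": 0.6},
    {"travel": [1.5,0,0],"delta_rot": [0,0,0],"fingers": 0.6},
    {"travel": [0,0,0],"delta_rot": [0,0,0],"fingers": 0.6},
  ],
)

```text
clock: 11.3
eef_pos: [530.6, -48.5, 22.6]
eef_rot: [-3.142, 0.003, 1.531]
wrist_force: [-2.8, -20.2, 4.8]
finger_gap: 59.7
```

Firm contact with the stop (20 N). I ease off, open, rise and check.

Call:
send_rows(
  plan=[
    {"travel": [-1.2,0,0],"delta_rot": [0,0,0],"fingers": 0.6},
    {"travel": [0,0,0],"delta_rot": [0,0,0],"fingers": -1},
    {"travel": [0,0,0],"delta_rot": [0,0,0],"fingers": -1},
    {"travel": [0,0,0],"delta_rot": [0,0,0],"fingers": -1},
    {"travel": [0,0,0],"delta_rot": [0,0,0],"fingers": -1},
    {"travel": [0,0,-15],"delta_rot": [0,0,0],"fingers": -1},
    {"travel": [0,0,-30],"delta_rot": [0,0,0],"fingers": -1},
    {"travel": [0,0,-50],"delta_rot": [0,0,0],"fingers": -1},
    {"travel": [0,0,-50],"delta_rot": [0,0,0],"fingers": -1},
    {"travel": [0,0,-20],"delta_rot": [0,0,0],"fingers": -1},
    {"travel": [0,0,0],"delta_rot": [0,0,0],"fingers": -1},
  ],
)

```text
clock: 12.68
eef_pos: [531.2, -48.0, 189.6]
eef_rot: [3.138, 0.0, 1.532]
wrist_force: [-0.6, 0.1, -0.8]
finger_gap: 94.4
```

Run:
```python
from meas import *
c=shot('wrist'); s=c['state']; print(s['eef_pos'],s['eef_rot'],s['clock'],s['finger_gap'])
P=cloud(c,'wrist')
rect(c,P,'soap_tray',[530,-50],(10,23))
m=(abs(P[...,0]-535)<75)&(P[...,1]>-50)&(P[...,1]<90)
q=P[m&(P[...,2]>58)&(P[...,2]<70)]; print(cv2.minAreaRect(q[:,:2].astype(np.float32)))
save(c,'w4.png',(180,0,480,300),2)
```

```text
[531.22373478 -48.00174476 189.57739458] [3.13795025e+00 4.30220957e-04 1.53159371e+00] 12.675 94.3759771860732
soap_tray 0.86 [361. -96.   5.] 3499
soap_tray 0.8 [530. -50.   3.] 5152
 minAreaRect ((530.3944702148438, -50.271873474121094), (111.50740814208984, 59.53786087036133), 87.27323150634766) z [11.7 19.3 20.7]
((534.0428466796875, 35.03633117675781), (13.633176803588867, 44.034420013427734), 61.42758560180664)
```

View pics/w4.png

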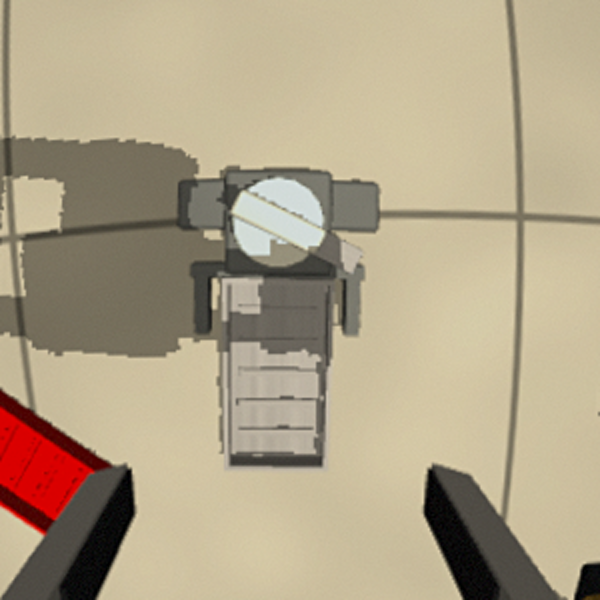

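Tray home: it measures (530.4,-50.3) against the bay at (530.9,-49.8), with its end at the stop and between the cheeks. The knob bar is still at 151°, with the tongue to the lower right at (345,255). I go for the knob.

Call:
send_rows(
  plan=[
    {"travel": [41.5,0,0],"delta_rot": [0,0,0],"fingers": -1},
    {"travel": [41.5,-0.4,0],"delta_rot": [0,0,0],"fingers": -1},
    {"travel": [0,0,12],"delta_rot": [0,0,-10.6],"fingers": -1},
    {"travel": [0,0,12],"delta_rot": [0,0,-10.6],"fingers": -1},
    {"travel": [0,0,12],"delta_rot": [0,0,-10.6],"fingers": -1},
    {"travel": [0,0,12],"delta_rot": [0,0,-10.6],"fingers": -1},
    {"travel": [0,0,12],"delta_rot": [0,0,-10.5],"fingers": -1},
    {"travel": [0,0,12],"delta_rot": [0,0,-10.5],"fingers": -1},
    {"travel": [0,0,25],"delta_rot": [0,0,0],"fingers": -1},
    {"travel": [0,0,15],"delta_rot": [0,0,0],"fingers": -1},
    {"travel": [0,0,0],"delta_rot": [0,0,0],"fingers": -1},
    {"travel": [0,0,0],"delta_rot": [0,0,0],"fingers": -1},
  ],
)

```text
clock: 14.28
eef_pos: [533.8, 35.0, 76.0]
eef_rot: [3.141, 0.0, 2.638]
wrist_force: [0.2, -0.4, -0.0]
finger_gap: 94.3
```

Call:
send_rows(
  plan=[
    {"travel": [0,0,9],"delta_rot": [0,0,0],"fingers": -1},
    {"travel": [0,0,8.5],"delta_rot": [0,0,0],"fingers": -1},
    {"travel": [0,0,0],"delta_rot": [0,0,0],"fingers": 0.6},
    {"travel": [0,0,0],"delta_rot": [0,0,0],"fingers": 0.9},
    {"travel": [0,0,0],"delta_rot": [0,0,0],"fingers": 0.9},
    {"travel": [0,0,0],"delta_rot": [0,0,0],"fingers": 0.9},
    {"travel": [0,0,0],"delta_rot": [0,0,0],"fingers": 0.9},
    {"travel": [0,0,0],"delta_rot": [0,0,0],"fingers": 0.9},
  ],
  grip_force=35,
)

```text
clock: 15.28
eef_pos: [533.6, 35.0, 58.0]
eef_rot: [3.142, 0.0, 2.638]
wrist_force: [0.5, 0.5, -0.8]
finger_gap: 37.6
```

Call:
send_rows(
  plan=[
    {"travel": [0,0,0],"delta_rot": [0,0,0],"fingers": 0.9},
    {"travel": [0,0,0],"delta_rot": [0,0,0],"fingers": 0.9},
    {"travel": [0,0,0],"delta_rot": [0,0,0],"fingers": 0.9},
    {"travel": [0,0,0],"delta_rot": [0,0,0],"fingers": 0.9},
    {"travel": [0,0,0],"delta_rot": [0,0,0],"fingers": 0.9},
  ],
)

```text
clock: 15.9
eef_pos: [534.1, 35.9, 58.0]
eef_rot: [3.14, 0.001, 2.638]
wrist_force: [5.1, 7.5, -2.0]
finger_gap: 12.8
```

Call:
send_rows(
  plan=[
    {"travel": [0,1,0],"delta_rot": [0,0,0],"fingers": 0.9},
    {"travel": [0,0,0],"delta_rot": [0,0,8.4],"fingers": 0.9},
    {"travel": [0,0,0],"delta_rot": [0,0,8.4],"fingers": 0.9},
    {"travel": [0,0,0],"delta_rot": [0,0,8.4],"fingers": 0.9},
    {"travel": [0,0,0],"delta_rot": [0,0,8.4],"fingers": 0.9},
    {"travel": [0,0,0],"delta_rot": [0,0,8.4],"fingers": 0.9},
    {"travel": [0,0,0],"delta_rot": [0,0,8.4],"fingers": 0.9},
    {"travel": [0,0,0],"delta_rot": [0,0,8.4],"fingers": 0.9},
    {"travel": [0,0,0],"delta_rot": [0,0,8.4],"fingers": 0.9},
    {"travel": [0,0,0],"delta_rot": [0,0,0],"fingers": 0.9},
    {"travel": [0,0,0],"delta_rot": [0,0,0],"fingers": 0.9},
  ],
)

```text
clock: 17.27
eef_pos: [534.4, 36.2, 58.0]
eef_rot: [3.141, -0.001, 1.467]
wrist_force: [3.9, 4.8, -1.5]
finger_gap: 13.0
```

Call:
send_rows(
  plan=[
    {"travel": [0,0,0],"delta_rot": [0,0,0],"fingers": 0.3},
    {"travel": [0,0,0],"delta_rot": [0,0,0],"fingers": -0.3},
    {"travel": [0,0,0],"delta_rot": [0,0,0],"fingers": -0.6},
    {"travel": [0,0,0],"delta_rot": [0,0,0],"fingers": -0.6},
    {"travel": [0,0,0],"delta_rot": [0,0,0],"fingers": -0.6},
    {"travel": [0,0,-10],"delta_rot": [0,0,0],"fingers": -0.6},
    {"travel": [0,0,-30],"delta_rot": [0,0,0],"fingers": -0.6},
    {"travel": [0,0,-50],"delta_rot": [0,0,0],"fingers": -1},
    {"travel": [0,0,-50],"delta_rot": [0,0,0],"fingers": -1},
    {"travel": [-30,0,-30],"delta_rot": [0,0,0],"fingers": -1},
    {"travel": [-50,0,0],"delta_rot": [0,0,0],"fingers": -1},
    {"travel": [0,0,0],"delta_rot": [0,0,0],"fingers": -1},
    {"travel": [0,0,0],"delta_rot": [0,0,0],"fingers": -1},
  ],
)

```text
clock: 18.9
eef_pos: [525.6, -43.4, 228.3]
eef_rot: [3.141, -0.0, 1.465]
wrist_force: [-0.2, 0.5, 0.3]
finger_gap: 94.0
```

Run:
```python
from meas import *
c=shot('wrist'); s=c['state']; print(s['eef_pos'],s['eef_rot'],s['clock'],s['finger_gap'])
P=cloud(c,'wrist')
rect(c,P,'soap_tray',[530,-50],(10,23))
m=(abs(P[...,0]-535)<75)&(P[...,1]>-50)&(P[...,1]<90)
q=P[m&(P[...,2]>58)&(P[...,2]<70)]; print(cv2.minAreaRect(q[:,:2].astype(np.float32)))
save(c,'w5.png',(180,0,480,300),2)
for k in ['soap_bar','dish_brush','tumbler','rinse_bottle']:
    shot('scene') if k=='soap_bar' else 0
    cc=c;
```

```text
[525.59145292 -43.3865248  228.30553076] [ 3.14133575e+00 -1.69659422e-04  1.46484970e+00] 18.9 93.962877440663
soap_tray 0.79 [530. -52.   3.] 4092
soap_tray 0.67 [356. -92.   5.] 2709
 minAreaRect ((530.330078125, -49.39588165283203), (111.76842498779297, 60.67375946044922), 86.71371459960938) z [12.1 19.1 20.7]
((534.6017456054688, 34.74945831298828), (44.3204460144043, 12.554388999938965), 83.89139556884766)
```

View pics/w5.png

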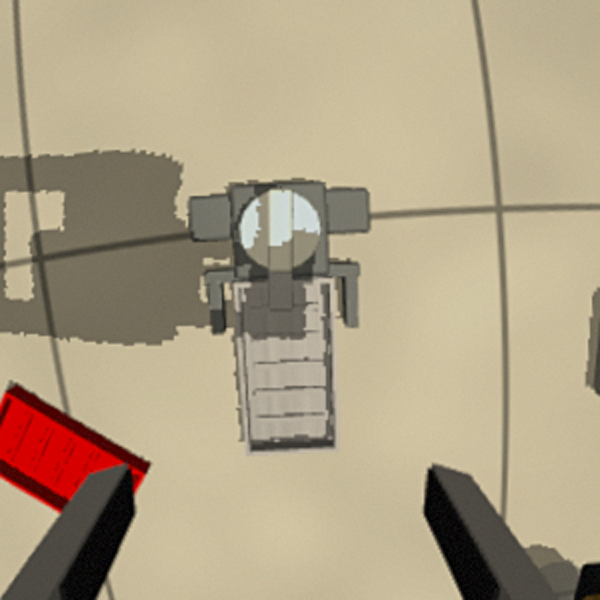

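The tongue lies over the tray's end at (285,290), the knob stays at about 1.26 rad with the gripper away, and the tray is still home. I hand the job in.

```bash
python3 -c "
from h import *
print(manip.sign_off())"
```

```text
the job is handed in; nothing more can be done
None
```

The steel tray is fully home in the holder and the knob is turned past its detent. I handed the job in at about 19 s of the 53 s allowed.

- **Tray:** I gripped it across its width and slid it along the ledge without lifting until it met the stop with 20 N. After release it measured (530.3, -49.4), within about 1 mm of the bay. Its axis read 86.7° against the holder's 87.7°.
- **Knob:** I turned it about 67° clockwise. With the gripper clear it stayed at about 1.26 rad, beyond the 1.1 latch point, and the last picture shows the tongue over the tray's end.
- **Other things:** I did not re-measure the bystanders at the end. The arm kept clear of them, and I saw no unexpected force. The red tray's last reading, (356, -92), differs by about 14 mm from the first, (367, -101). A finger partly hid it in that picture, so I take this as a measuring effect.

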